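# Change the filter cassette behind its sliding gate

### The arm

A 7-joint arm with a two-finger parallel gripper is mounted at the origin on a cart in front of the work surface, level with it; the furniture and walls round the work are solid. World frame = base frame: x ahead of the robot, y to its left, z up, the work surface at z = 0. Lengths are in m, angles in rad, forces in N, time in s.
With the tool pointing down it reaches from about 0.425 to 0.825 m from the base axis. Payload 3.6 kg.
Tool frame: the origin (TCP) lies where the fingers leave the gripper's body, on its centre line; the fingertips stand 73 mm ahead of it and the grasp point (between the pads) lies 54 mm ahead of it; z points along the fingers, y is the line along which they close (so a half turn about z gives the same grasp; the last joint's range is limited). The gripper opens to 85 mm and grips with 20 to 120 N. Pads are 22 mm wide; open, the fingers measure 114 mm over their backs; the gripper's body (76 mm by 85 mm) begins 54 mm behind the grasp point. The pads swing forward as they close: fully open they stand 13 mm farther back than shut.
Start: joints at [-1.2, 0.615, -0.013, 1.423, 0.008, 1.103, -0.04], TCP at [0.251, 0.599, 0.304] pointing down, gripper open.
Joint ranges: [-3.12, 3.12], [-0.3, 2.06], [-1.34, 1.32], [0.26, 2.42], [-1.36, 4.5], [0.01, 1.98], [-2.84, 2.84]. Speed limits (rad/s): [2.79, 2.79, 3.14, 3.14, 3.14, 3.14, 3.14].

### API

Orientations are given as a unit quaternion [x, y, z, w].
In Python, from station import arm, snapshot, camera_info, ticket gives the robot as it stands. Calls block until the motion is done:
- arm.movep(position, orientation): joint-space move of the TCP to a pose.
- arm.line_to(position, velocity=0.15, ori=None): straight line of the TCP; ori=None keeps the orientation; velocity is the mean speed in m/s.
- arm.move_j(angles): joint-space move.
- arm.move_gripper(opening, effort=None): opening from 0.0 (shut) to 1.0 (fully open); effort is the grip in N (None keeps the last); returns when the fingers have stopped.
- arm.pause(seconds).
- arm.ik(position, orientation): joint angles nearest the present ones, or None.
- snapshot(name): name is "scene" or "side" or "wrist"; returns the picture (480x640x3 uint8, blue, green, red); there is no depth.
- camera_info(name): a dict with "fx", "fy", "cx", "cy" (pixels), "R" (3x3) and "t" (3): a world point X has camera coordinates R X + t; the wrist camera has in their place "T_tool_cam" (4x4, takes a point from camera to tool coordinates, whose origin is the TCP and whose axes are the flange's). Camera axes: x right, y down, z forward; pixel columns grow to the right and rows downward; lengths in m; the calibration is good to about 2 mm. A picture is of the moment at which its call begins: read the wrist's pose just before it. camera_info takes no time and is no camera call.
A pose or a line that the arm cannot do raises arm.MotionError and nothing moves.
- ticket.finish_job(): hands the job in; it is judged then, once.
Readings, each from a call of its own:
- arm.read_time(): time.
- arm.read_joint_positions(): joint angles.
- arm.read_dq(): joint speeds.
- arm.read_effort(): joint torques, N m.
- arm.read_tool_pos(): TCP position.
- arm.read_eef_rot(): TCP orientation.
- arm.read_ft_force(): force on the tool from outside, world axes, zero at the start.
- arm.read_wrist_torque(): the same for the moment, N m.
- arm.read_opening(): opening from 0.0 (shut) to 1.0 (fully open).
- arm.read_finger_force(): force on a finger pad.
Only numpy, scipy, OpenCV 4.12 (cv2) and the standard library are available. Lean on these libraries where they do the work, as an engineer would, in place of code of your own. Each camera call takes 0.05 s, during which the arm holds its last target. There are 200 camera calls.

### The job

Change the filter cassette: slide the housing's retaining gate fully open, lift the used cassette out of the slot and put it down inside the steel drip tray, then take the fresh cassette from the stand, seat it fully down in the slot, and slide the gate fully shut over it. Leave the bush, the screwdriver and the vee block where they are.

Things in the scene. Friction and masses are not known exactly. Their poses are not given: they have to be found in the camera images.
- housing: Fixed grey metal filter housing, origin on the table under the slot centre; it reaches 30 mm ahead (-x), 116 mm behind (+x) and 70 mm to either side (y) of it; wall tops at z = 70 mm. The gate opens along its +x. Two steel gate rails stand 54 to 66 mm either side of its middle, x = 28 to 112 mm, up to z = 87 mm.
- seat (a point): Where the centre of a seated cassette comes, 57 mm above the table, in the top-loading slot at the housing's robot-facing end. Axes as the housing's. The slot is 28 mm wide (x) and 108 mm long (y), floor at z = 8 mm; its top 12 mm slopes outward, about 5 mm each side. A cassette goes in upright with its y along this y, either way round.
- gate (a joint): Opening of the steel retaining gate in m: 0 = fully shut (its two flat prongs lie over the cassette's shoulders and lock it in), 0.045 = fully open (mouth clear). It slides along the housing's +x to open and stays where left (friction about 1.5 N).
- gate_lug (a point): Middle of the gate's black upright lug, at z = 101 mm: 10 mm thick along x (the way it slides), 36 mm wide along y, from z = 82 to 114 mm. It lies 55 mm behind (+x of) the slot centre when shut, 100 mm when fully open. The gate plate below it has its top at z = 79 mm, 82 mm close round the lug. Axes as the housing's.
- used_mid (a point): Centre (half-way up) of the used filter cassette, which starts in the housing: aluminium frame with mesh, 22 mm thick (x), 100 mm long (y), 60 mm high, with an upright grip tab on the middle of its top, 10 mm thick (x), 30 mm wide (y), 38 mm high. 98 mm high over all: the tab runs from 11 to 49 mm above this point. About 0.25 kg.
- fresh_mid (a point): Centre (half-way up) of the fresh filter cassette, same shape and size as the used one; it starts upright in the stand. Its height above the table is 57 mm when fully seated in the housing.
- stand: Low fixed grey stand, 70 x 140 mm, origin at the centre of its underside; the fresh cassette stands 6 mm above the table between steel cheeks that reach 28 mm above the table, so it must rise 25 mm to come clear. Its y is along the cassette's length.
- tray: Open sheet-steel drip tray, 160 (x) x 220 (y) x 48 mm high with a rolled rim, loose, 0.8 kg; origin at the centre of its underside. Inside it is 150 mm (x) by 208 mm (y), its floor 3 mm above the table; the used cassette may stand or lie in it.
- bush: Bystander: bronze flanged bush, 39 mm across and 40 mm high, origin at the centre of its underside.
- driver: Bystander: yellow-handled screwdriver lying on the table, 200 mm long along its y, origin under its middle.
- vee: Bystander: ground steel vee block, 38 x 50 x 40 mm, origin at the centre of its underside.

How it is judged:
On the way, in this order (a step that is already met when the one before it is completed fails the run):
1. the gate is slid open (at least 38 mm) (value of joint gate above 0.038 m), for 0.2 s.
2. the used cassette is out of the slot (distance between used_mid and seat above 0.09 m), for 0.2 s.
3. the fresh cassette is seated in the slot (horizontal distance between fresh_mid and seat below 0.009 m and z of fresh_mid in the frame of seat between -0.003 and 0.003 m and angle between the y axis of fresh_mid and the y axis of seat, either way round below 0.15 rad), for 0.2 s.
4. the gate is slid shut (to within 4 mm) (value of joint gate below 0.004 m), for 0.2 s.
At the end, for the whole second after the job is handed in: The gate is shut to within 4 mm, the fresh cassette stands in the housing's slot (within 3 mm of full depth, 9 mm sideways, 0.15 rad of yaw), and the used cassette lies or stands inside the upright tray, its centre within the tray's walls and less than 60 mm above the tray's underside (all of step 3 and value of joint gate below 0.004 m and x of used_mid in the frame of tray between -0.065 and 0.065 m and y of used_mid in the frame of tray between -0.1 and 0.1 m and z of used_mid in the frame of tray below 0.06 m and angle between tray's own z axis and vertical below 0.1 rad); the robot touches nothing.
It fails at once if the bush is moved by more than 30 mm (distance of bush from where it was at the start of the episode above 0.03 m).
It fails at once if the screwdriver is moved by more than 30 mm (distance of driver from where it was at the start of the episode above 0.03 m).
It fails at once if the vee block is moved by more than 30 mm (distance of vee from where it was at the start of the episode above 0.03 m).
It also fails if it takes over 70 s, if anything falls off the work surface, if the arm or the gripper's body presses on something with over 40 N, if the wrist force passes 120 N, or if a joint passes its speed limit or range.

## Working session

There is one attempt and no reset: what is moved stays moved. The work goes in short steps, each a Python script; the robot and the scene stay as the last script left them, time stands still between calls to the robot, and variables do not carry over. Pictures are saved under pics/ and viewed, at most 10 in all, crops included, and the job is handed in when it is done.

```bash
mkdir -p pics
python3 - <<'E'
from station import arm,snapshot,camera_info
import cv2
for n in("scene","side"):
    cv2.imwrite(f"pics/{n}0.png",snapshot(n)); c=camera_info(n); print(n,{k:(v if not hasattr(v,'tolist') else v.tolist()) for k,v in c.items()})
print(camera_info("wrist"),arm.read_time(),arm.read_eef_rot())
E
```

```text
scene {'fx': 503.9526340850126, 'fy': 503.9526340850126, 'cx': 316.64882654322616, 'cy': 233.26485612977822, 'R': [[0.863747936273183, -0.5039192482668441, 0.002212195740884869], [-0.2472005518166906, -0.42753391260558515, -0.8695439268683808], [0.43912571066306394, 0.7505199163235702, -0.49385065094248937]], 't': [-0.47449115346591525, 0.24268803993757895, 0.8794036068960259]}
side {'fx': 434.9338730673174, 'fy': 434.9338730673174, 'cx': 322.44217325602705, 'cy': 240.18696640881512, 'R': [[0.7977647718690509, -0.6026559974739795, -0.01941951269635826], [-0.2810037272284332, -0.3430970851067605, -0.8962819285665492], [0.5334869014778614, 0.7204791037218824, -0.4430593493558887]], 't': [-0.45228921582615533, 0.24415041394699483, 0.7840308383147941]}
{'fx': 369.97542958349123, 'fy': 369.97542958349123, 'cx': 319.7873541633814, 'cy': 237.07987614370793, 'T_tool_cam': array([[-3.03863952e-04, -9.60036059e-01, -2.79876173e-01,
         7.11788847e-02],
       [ 9.99999952e-01, -2.73411878e-04, -1.47846367e-04,
        -5.36389704e-04],
       [ 6.54163738e-05, -2.79876205e-01,  9.60036096e-01,
        -7.09565284e-02],
       [ 0.00000000e+00,  0.00000000e+00,  0.00000000e+00,
         1.00000000e+00]])} 0.1 [ 1.97044156e-01  9.80393901e-01 -1.16061770e-03 -2.28574753e-04]
```

View pics/scene0.png

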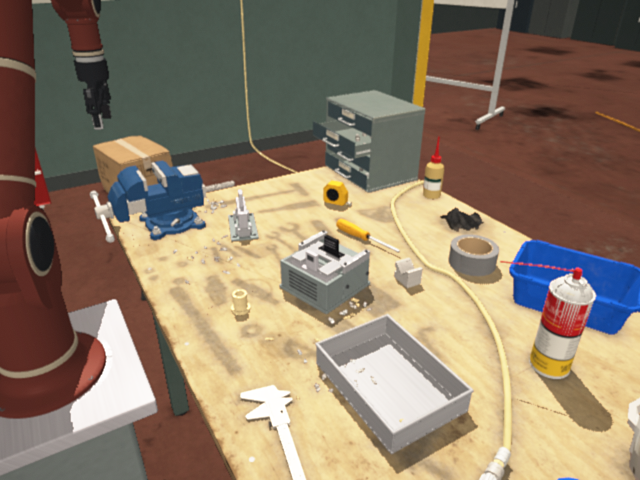

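View pics/side0.png

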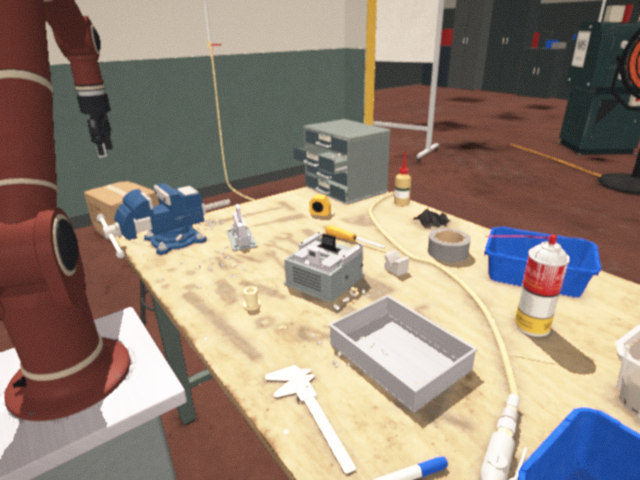

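The scene picture shows the housing with its black lug at (333,245), the fresh cassette in its stand at (242,220), the tray at (393,380), the bush at (240,303), the screwdriver at (368,237) and the vee block at (408,272). The side picture shows the same layout.

```bash
cat > h.py <<'E'
from station import arm,snapshot,camera_info,ticket
import numpy as np,cv2
from scipy.spatial.transform import Rotation as Ro
def cam(n):
    c=camera_info(n)
    if n=="wrist":
        T=np.eye(4);T[:3,:3]=Ro.from_quat(arm.read_eef_rot()).as_matrix();T[:3,3]=arm.read_tool_pos()
        M=np.linalg.inv(T@np.array(c["T_tool_cam"]));R,t=M[:3,:3],M[:3,3]
    else: R,t=np.array(c["R"]),np.array(c["t"])
    return np.array([[c["fx"],0,c["cx"]],[0,c["fy"],c["cy"]],[0,0,1]]),R,t
def onz(C,u,v,z):
    K,R,t=C; d=R.T@np.linalg.solve(K,[u,v,1]); o=-R.T@t
    return o+d*(z-o[2])/d[2]
def down(th):
    "tool pointing down, tool y (closing line) at world angle th"
    y=np.array([np.cos(th),np.sin(th),0]);z=np.array([0,0,-1.]);return Ro.from_matrix(np.c_[np.cross(y,z),y,z]).as_quat()
def shot(name):
    "wrist picture, saved with its camera"
    C=cam("wrist");im=snapshot("wrist");cv2.imwrite(f"pics/{name}.png",im);np.savez(f"pics/{name}.npz",K=C[0],R=C[1],t=C[2]);return C,im
def load(name):
    d=np.load(f"pics/{name}.npz");return d["K"],d["R"],d["t"]
E
python3 - <<'E'
from h import *
np.set_printoptions(precision=3,suppress=True)
C=cam("scene")
for n,u,v,z in [("lug",333,238,.114),("fresh tab",241,193,.104),("bush",240,312,0),("vee",410,280,0),("drv",370,240,.01),("trayL",317,352,.048),("trayTop",386,318,.048),("trayR",469,391,.048),("trayB",390,440,.048),("hous front l",282,262,.07),("hous front r",325,285,.07),("hous back r",368,262,.07),("stand",243,232,.0),("vise",165,225,0),("cab",370,185,0)]: print(n,onz(C,u,v,z))
im=snapshot("scene")[180:330,220:420];cv2.imwrite("pics/c1.png",cv2.resize(im,None,fx=4,fy=4,interpolation=cv2.INTER_CUBIC))
E
```

```text
lug [ 0.577 -0.021  0.114]
fresh tab [0.504 0.303 0.104]
bush [ 0.36  -0.015  0.   ]
vee [ 0.732 -0.1    0.   ]
drv [0.748 0.076 0.01 ]
trayL [ 0.41  -0.239  0.048]
trayTop [ 0.567 -0.225  0.048]
trayR [ 0.571 -0.432  0.048]
trayB [ 0.41  -0.442  0.048]
hous front l [0.471 0.011 0.07 ]
hous front r [ 0.507 -0.105  0.07 ]
hous back r [ 0.628 -0.079  0.07 ]
stand [0.496 0.289 0.   ]
vise [0.33  0.428 0.   ]
cab [0.957 0.367 0.   ]
```

View pics/c1.png

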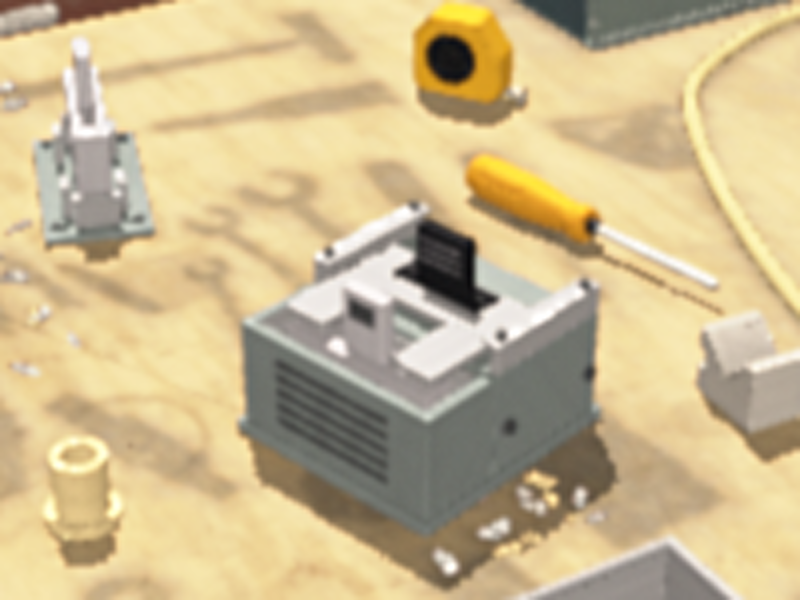

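The crop shows the housing's slot end facing the lower left, with the tab at crop (365,320) and the lug at (445,265). The stand is a plate with corners at (35,145), (130,132), (157,236) and (50,243). Next I'll take close wrist views of the stand, housing and tray on the way in.

Run:
```python
from h import *
np.set_printoptions(precision=4,suppress=True)
C=cam("scene")
p=[onz(C,220+u/4,180+v/4,.006)[:2] for u,v in[(35,145),(130,132),(157,236),(50,243)]]
a=p[0]-p[3];b=p[1]-p[2];d=a+b;ths=np.arctan2(-d[0],d[1]);print(p,"stand yaw",ths)
print(Ro.from_quat(arm.read_eef_rot()).as_matrix()[:,1])
c=np.mean(p,0)
for k in(0,np.pi):
    print(k,arm.ik([c[0],c[1],.33],down(ths+k)),arm.ik([.53,-.04,.33],down(.26+k)),arm.ik([.5,-.33,.3],down(.26+k)))
k=min((0,np.pi),key=lambda k:99 if (q:=arm.ik([c[0],c[1],.33],down(ths+k))) is None else abs(q[6]))
arm.movep([c[0],c[1],.30],down(ths+k));shot("w1")
arm.movep([.53,-.04,.30],down(.26+k));shot("w2")
print(k,arm.read_joint_positions(),arm.read_time())
```

```text
[array([0.4925, 0.3794]), array([0.5566, 0.3648]), array([0.513, 0.225]), array([0.4514, 0.2506])] stand yaw -0.305405115853336
[ 0.3865  0.9223 -0.002 ]
0 [-0.8206  0.5144  0.3834  1.5805 -0.2094  1.0875 -0.6899] [-0.2297  0.4223  0.3869  1.7372 -0.1828  1.0176  0.4829] [ 0.0745  0.6553  0.8245  1.6004 -0.5206  1.1185  1.2887]
3.141592653589793 [-0.3189  0.5227 -0.4227  1.5635  0.2313  1.1052  2.0403] [-0.6399  0.6246  1.1362  1.7483 -0.6124  1.175  -2.2059] [-0.0474  0.7798  1.1338  1.6039 -0.7377  1.2441 -1.6556]
0 [-0.1504  0.4445  0.266   1.7778 -0.142   0.9379  0.4383] 2.9917
```

View pics/w1.png

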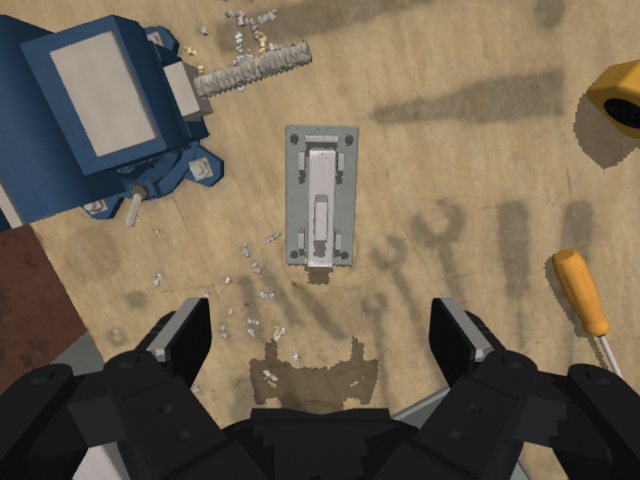

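View pics/w2.png

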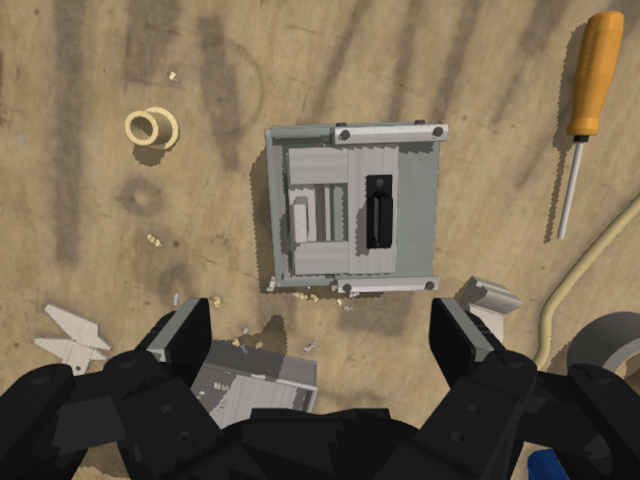

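w1 shows the stand plate spanning (286–358,126–266), with the fresh cassette's tab near (321,213). In w2 the housing is centred near (355,207), the used tab is at (301,222), the lug at (379,212) and the bush at (152,128). I'll enlarge both for exact pixels.

Run:
```python
import cv2,numpy as np
a=cv2.resize(cv2.imread("pics/w1.png")[110:285,275:365],None,fx=3.4,fy=3.4,interpolation=cv2.INTER_CUBIC)
b=cv2.resize(cv2.imread("pics/w2.png")[115:300,260:450],None,fx=2.6,fy=2.6,interpolation=cv2.INTER_CUBIC)
o=np.zeros((600,800,3),np.uint8);o[:a.shape[0],:a.shape[1]]=a;o[:b.shape[0],306:306+b.shape[1]]=b
cv2.imwrite("pics/c2.png",o)
```

```text
(no output)
```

View pics/c2.png

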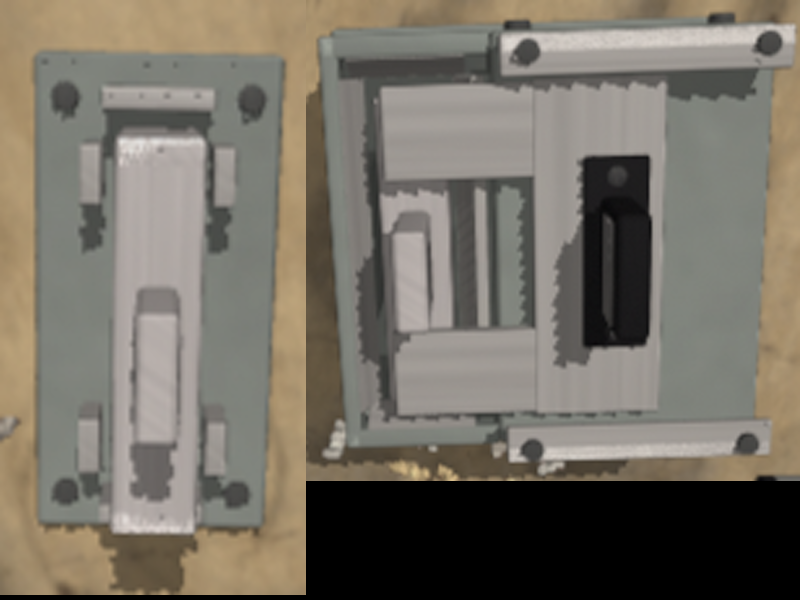

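The left half shows the fresh cassette's body top at (112–205,135–530) and its tab top at (137–179,315–443). The right half shows the rails from (503,30) to (795,66) and (509,430) to (770,461), the lug top at (613–650,205–345) and the used tab top at (393–428,232–330).

Run:
```python
from h import *
from scipy.optimize import least_squares
np.set_printoptions(precision=4,suppress=True)
def fit(C,obs,x0):
    K,R,t=C
    W=lambda p,X:np.array([p[0]+np.cos(p[2])*X[0]-np.sin(p[2])*X[1],p[1]+np.sin(p[2])*X[0]+np.cos(p[2])*X[1],X[2]])
    def r(p):
        o=[]
        for (u,v),X in obs:
            q=K@(R@W(p,np.array(X))+t);o+=[q[0]/q[2]-u,q[1]/q[2]-v]
        return np.array(o)
    s=least_squares(r,x0,loss="soft_l1");print(s.x,"\n",r(s.x).reshape(-1,2));return s.x
a=lambda u,v:(275+u/3.4,110+v/3.4)
b=lambda u,v:(260+(u-306)/2.6,115+v/2.6)
f=[((120,135),(-.011,.05,.066)),((205,135),(.011,.05,.066)),((195,530),(.011,-.05,.066)),((112,530),(-.011,-.05,.066)),
((137,315),(-.005,.015,.104)),((179,315),(.005,.015,.104)),((177,443),(.005,-.015,.104)),((136,443),(-.005,-.015,.104))]
fit(load("w1"),[(a(*u),X) for u,X in f],[.5,.3,-.3])
m=.001
h=[((503,30),(28,66,87)),((793,26),(112,66,87)),((795,66),(112,54,87)),((503,75),(28,54,87)),((770,454),(112,-66,87)),((511,461),(28,-66,87)),
((613,208),(50,18,114)),((650,205),(60,18,114)),((618,345),(50,-18,114)),((650,345),(60,-18,114)),((320,40),(-30,70,70)),((350,445),(-30,-70,70))]
fit(load("w2"),[(b(*u),np.array(X)*m) for u,X in h],[.52,-.04,.26])
c=[((393,232),(-5,15,106)),((425,232),(5,15,106)),((428,330),(5,-15,106)),((397,330),(-5,-15,106))]
fit(load("w2"),[(b(*u),np.array(X)*m) for u,X in c],[.52,-.04,.26])
```

```text
[ 0.5047  0.3118 -0.3189] 
 [[-1.7016 -0.3024]
 [ 0.6976  0.1806]
 [ 0.2962  0.8803]
 [-0.3541  0.4815]
 [-0.3853 -1.3342]
 [ 0.952  -1.1033]
 [ 0.5916  0.5919]
 [-0.6313  0.3755]]
[ 0.5176 -0.0364  0.2985] 
 [[ 3.0919  1.1925]
 [ 5.9256 -1.5899]
 [ 4.1225 -0.0984]
 [ 3.4446  0.6669]
 [ 4.6292 -0.6525]
 [ 3.4759  0.0979]
 [-4.3835  2.6173]
 [-4.3491  3.2545]
 [-6.5177 -1.1848]
 [-5.0901 -1.6675]
 [-2.2452 -5.0676]
 [-1.3001  4.537 ]]
[ 0.5151 -0.0379  0.2808] 
 [[-0.7309 -0.7135]
 [ 0.7246 -0.9713]
 [ 0.7163  0.8297]
 [-0.7095  1.0752]]
```

```bash
cat > fit.py <<'E'
from h import *
from scipy.optimize import least_squares
np.set_printoptions(precision=4,suppress=True)
def fit(C,obs,x0):
    K,R,t=C
    W=lambda p,X:np.array([p[0]+np.cos(p[2])*X[0]-np.sin(p[2])*X[1],p[1]+np.sin(p[2])*X[0]+np.cos(p[2])*X[1],X[2]])
    def r(p):
        o=[]
        for (u,v),X in obs:
            q=K@(R@W(p,np.array(X)*.001)+t);o+=[q[0]/q[2]-u,q[1]/q[2]-v]
        return np.array(o)
    s=least_squares(r,x0,loss="soft_l1");print(s.x,"\n",r(s.x).reshape(-1,2));return s.x
E
python3 - <<'E'
from fit import *
b=lambda u,v:(260+(u-306)/2.6,115+v/2.6)
C=load("w2")
h=[((503,30),(28,66,87)),((793,26),(112,66,87)),((795,66),(112,54,87)),((503,75),(28,54,87)),((770,454),(112,-66,87)),((511,461),(28,-66,87))]
p=fit(C,[(b(*u),X) for u,X in h],[.52,-.04,.26])
l=[((613,208),(-5,18,114)),((650,205),(5,18,114)),((618,345),(-5,-18,114)),((650,345),(5,-18,114))]
g=fit(C,[(b(*u),X) for u,X in l],[.57,-.02,.26])
for q in((.5151,-.0379),g[:2]):
    d=np.array(q)-p[:2];c,s=np.cos(p[2]),np.sin(p[2]);print(c*d[0]+s*d[1],-s*d[0]+c*d[1])
E
```

```text
[ 0.5144 -0.0367  0.2909] 
 [[-0.5733  0.7636]
 [ 2.2322 -1.1103]
 [ 0.351   0.374 ]
 [-0.2988  0.2527]
 [ 0.1699 -0.2404]
 [-0.9568 -0.1954]]
[ 0.5734 -0.0184  0.3275] 
 [[ 0.0318  1.6184]
 [ 0.0796  1.8444]
 [-0.8293 -2.1825]
 [ 0.6121 -3.0465]]
0.0003258434641041675 -0.0013200463009426862
0.061800186082437286 0.0006025460039464914
```

Measured poses:

| Item | x (m) | y (m) | yaw (rad) |
|---|---|---|---|
| Housing | 0.5145 | -0.037 | 0.291 |
| Fresh cassette | 0.5047 | 0.3118 | -0.319 |

The lug sits about 62 mm behind the slot centre, so the gate starts about 7 mm open. I'll open the gate now.

```bash
cat >> h.py <<'E'
YH=.291; H=np.array([.5146,-.0372]); QH=down(YH)
def hp(x,y,z): 
    "housing-frame grasp point -> TCP position"
    c,s=np.cos(YH),np.sin(YH);return np.array([H[0]+c*x-s*y,H[1]+s*x+c*y,z+.054])
E
python3 - <<'E'
from h import *
np.set_printoptions(precision=4,suppress=True)
arm.move_gripper(.5)
arm.movep(hp(.0618,0,.16),QH); arm.line_to(hp(.0618,0,.107),.08)
print("F",arm.read_ft_force())
arm.move_gripper(0,40); print(arm.read_opening(),arm.read_finger_force(),arm.read_ft_force())
for x in(.07,.08,.09,.098):
    arm.line_to(hp(x,0,.107),.06);print(arm.read_tool_pos()-hp(x,0,.107),arm.read_ft_force())
arm.move_gripper(.45); arm.line_to(hp(.098,0,.19),.15)
C,im=shot("w3"); print(arm.read_time())
E
```

```text
F [0.3716 0.5591 0.2071]
0.10782874351650637 42.59340226650238 [-0.0128  0.3298  3.5207]
[0.0011 0.0003 0.0006] [ 1.0098 -0.2722  3.3177]
[0.001  0.0003 0.0006] [1.4879 0.6623 3.8193]
[0.0009 0.0003 0.0006] [1.4207 1.2335 5.4768]
[0.0008 0.0003 0.0006] [0.4715 0.285  5.1713]
7.5
```

View pics/w3.png

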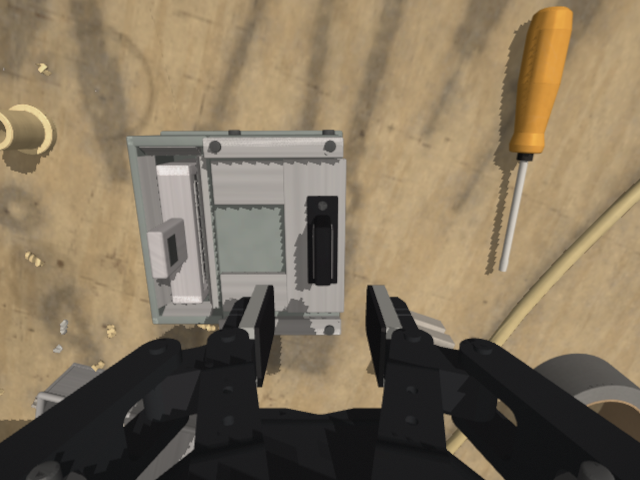

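The gate is open: the prong tips at (213,170–300) are clear of the used cassette, whose right edge is at column 198. Next I'll lift out the used cassette and put it in the tray.

Run:
```python
from h import *
np.set_printoptions(precision=4,suppress=True)
arm.move_gripper(.6)
arm.movep(hp(.0,-.001,.17),QH); arm.line_to(hp(.0,-.001,.093),.1)
arm.move_gripper(0,70); print(arm.read_opening(),arm.read_finger_force(),arm.read_ft_force())
for z in(.10,.12,.16,.22):
    arm.line_to(hp(0,-.001,z),.1);print(z,arm.read_ft_force())
    if max(abs(arm.read_ft_force()))>25: break
C=cam("scene");cv2.imwrite("pics/s2.png",snapshot("scene"))
print(arm.read_opening(),arm.read_time())
```

```text
0.1040200178480876 68.99128317832947 [-0.416  -0.5701  4.0888]
0.1 [ 0.6196 -0.8325 -2.0065]
0.12 [-0.8997 -0.4018 -2.4855]
0.16 [ 0.0755 -0.1325 -1.6604]
0.22 [-0.0493 -0.5288 -2.6575]
0.10503590732815571 11.5833
```

Run:
```python
import cv2
im=cv2.imread("pics/s2.png")[150:460,225:485];cv2.imwrite("pics/c3.png",cv2.resize(im,(503,600),interpolation=cv2.INTER_CUBIC))
```

```text
(no output)
```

View pics/c3.png

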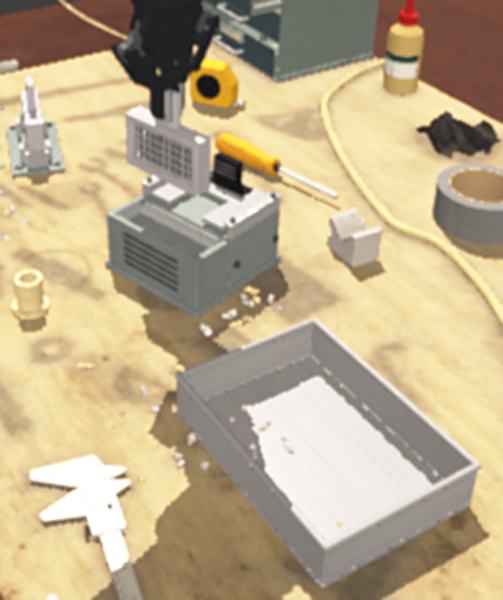

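The used cassette is hanging upright clear of the housing. The tray rim corners are at crop (180,376), (315,321), (478,467) and (323,545).

Run:
```python
from fit import *
k=260/503;f=lambda u,v:(225+u*k,150+v*310/600)
p=fit(cam("scene"),[(f(180,376),(-80,110,48)),(f(315,321),(80,110,48)),(f(478,467),(80,-110,48)),(f(323,545),(-80,-110,48))],[.49,-.335,.03])
q=down(p[2]);x,y=p[:2]
arm.movep([x,y,.27],q)
arm.line_to([x,y,.165],.12)
for z in np.arange(.155,.1405,-.002):
    arm.line_to([x,y,z],.04);F=arm.read_ft_force()
    if F[2]>2: break
print("down",z,F)
arm.move_gripper(.45);arm.pause(.2);arm.line_to([x,y,.25],.15)
cv2.imwrite("pics/s3.png",snapshot("scene"));print(arm.read_time(),arm.read_ft_force())
S=(.5047,.3118);Y=-.319
arm.move_gripper(.6)
arm.movep([.5,0.0,.30],down(0))
arm.movep([*S,.24],down(Y));arm.line_to([*S,.145],.12)
arm.move_gripper(0,70);print(arm.read_opening(),arm.read_finger_force(),arm.read_ft_force())
for z in(.155,.18,.25):
    arm.line_to([*S,z],.1);print(arm.read_ft_force())
shot("w4");cv2.imwrite("pics/s4.png",snapshot("scene"));print(arm.read_time())
a=cv2.imread("pics/s3.png")[300:450,300:480];b=cv2.imread("pics/s4.png")[50:300,180:380]
cv2.imwrite("pics/c4.png",np.hstack([cv2.resize(a,(400,333)),cv2.resize(b,(267,333))]))
```

```text
[ 0.4977 -0.3265 -0.0018] 
 [[-3.9059 -1.736 ]
 [ 0.1279 -2.3846]
 [ 2.2063 -0.1497]
 [-0.1382  3.0118]]
down 0.141 [-1.6246  1.9538  7.971 ]
17.3917 [-0.4173 -0.4708 -0.2891]
0.10324073012647086 68.90362858772278 [-0.2448  0.0969  4.0359]
[ 0.3898  0.0052 -3.0533]
[-0.4863 -0.1595 -3.0117]
[-0.1203 -0.3786 -1.7477]
23.125
```

View pics/c4.png

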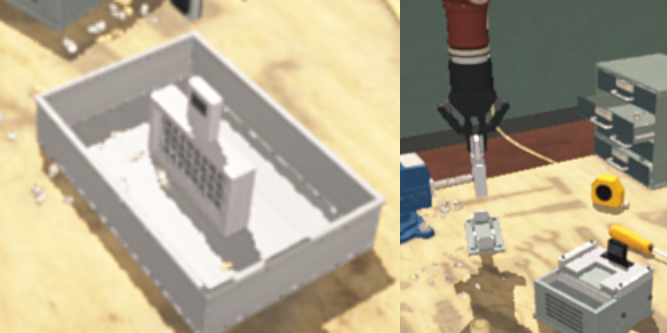

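The left half shows the used cassette standing upright in the middle of the tray. The right half shows the fresh cassette held above its stand. Next is the insertion, with force checks on the way down.

Run:
```python
from h import *
np.set_printoptions(precision=4,suppress=True)
arm.line_to([.5047,.3118,.29],.15)
arm.movep(hp(0,-.0005,.23),QH);arm.line_to(hp(0,-.0005,.165),.12)
for z in [.155,.15,.145,.14,.135,.13,.125,.12,.115,.11,.105,.1,.097,.095,.094,.093,.092]:
    arm.line_to(hp(0,-.0005,z),.05);F=arm.read_ft_force();print(z,F,arm.read_tool_pos()[2]-.054)
    if F[2]>10 or np.hypot(F[0],F[1])>12: break
print(arm.read_time())
shot("w5")
```

```text
0.155 [-0.6583 -0.0655 -2.9263] 0.15487955935882658
0.15 [ 0.4065 -0.3873 -2.4458] 0.1497048680613953
0.145 [-0.3883 -0.4509 -2.9182] 0.14462639088739024
0.14 [ 0.7489 -0.6124 -3.263 ] 0.1396185624507851
0.135 [-0.1586 -0.3975 -1.9074] 0.13460860637854088
0.13 [ 0.7228  1.0224 -2.6428] 0.12961642506164275
0.125 [ 0.2398 -0.3323 -2.9709] 0.1246311619629073
0.12 [ 0.1968 -0.3042 -3.0707] 0.11964027834399835
0.115 [-0.0406 -0.8345 -3.8372] 0.11464533179345268
0.11 [ 0.4864  0.3302 -2.7593] 0.10962059890551501
0.105 [ 0.5947 -0.3845 -2.5095] 0.10464888118772836
0.1 [ 0.4303  1.0042 -1.8629] 0.09965416983615921
0.097 [-0.0194  0.2838 -2.654 ] 0.0968199507086461
0.095 [ 0.0842 -0.252  -3.0388] 0.09493024353068288
0.094 [-0.0852  0.0258 -3.3947] 0.0939630088203568
0.093 [-1.3294  0.246   4.7739] 0.09365094635759422
0.092 [-3.2369  0.0007 11.5254] 0.09363409496522868
29.9
```

It touched bottom at full depth with no side load. Next I'll release it and shut the gate.

Run:
```python
from h import *
np.set_printoptions(precision=4,suppress=True)
arm.move_gripper(.5);arm.pause(.2);arm.line_to(hp(0,-.0005,.18),.15)
arm.move_gripper(.45);arm.movep(hp(.0985,0,.18),QH);arm.line_to(hp(.0985,0,.107),.1)
print(arm.read_ft_force());arm.move_gripper(0,40);print(arm.read_opening())
c,s=np.cos(YH),np.sin(YH)
for x in(.09,.08,.07,.064,.061,.059,.058,.057,.056,.055,.054,.053,.052):
    arm.line_to(hp(x,0,.107),.06);F=arm.read_ft_force();d=arm.read_tool_pos()[:2]-H;print(x,F,c*d[0]+s*d[1])
    if c*F[0]+s*F[1]>10: break
arm.pause(.3);arm.move_gripper(.4);arm.pause(.1);arm.line_to(hp(x,0,.2),.15)
arm.line_to(hp(x-.02,0,.26),.15);arm.move_gripper(1);print(arm.read_time())
a=snapshot("scene")[190:330,260:390];b,im=shot("w6")
cv2.imwrite("pics/c6.png",np.hstack([cv2.resize(im[80:340,180:480],(450,390)),cv2.resize(a,(350,390))]))
```

```text
[ 0.1954  0.1181 -0.4265]
0.10798126701380167
0.09 [-0.9253  0.0159  6.8029] 0.08969937721796645
0.08 [-0.2796  0.635   7.1069] 0.07937797689332188
0.07 [-0.7028 -0.0183  7.6466] 0.0690091347926834
0.064 [-0.3005  0.0223  6.3252] 0.06303964721190891
0.061 [0.2346 0.4614 7.542 ] 0.0604143314978709
0.059 [ 0.4477 -0.5009  7.0423] 0.05865148309059735
0.058 [0.732  0.314  6.6096] 0.05780652378174618
0.057 [1.0672 0.7544 6.6224] 0.05687058380934734
0.056 [1.5546 0.1744 6.304 ] 0.05587926257679223
0.055 [1.2232 1.3532 6.1426] 0.05490225103012552
0.054 [1.9219 1.0048 5.4448] 0.054361585774009666
0.053 [3.8783 0.9791 6.125 ] 0.05423115435290733
0.052 [5.7054 1.6326 4.7432] 0.05411461986082881
39.3333
```

View pics/c6.png

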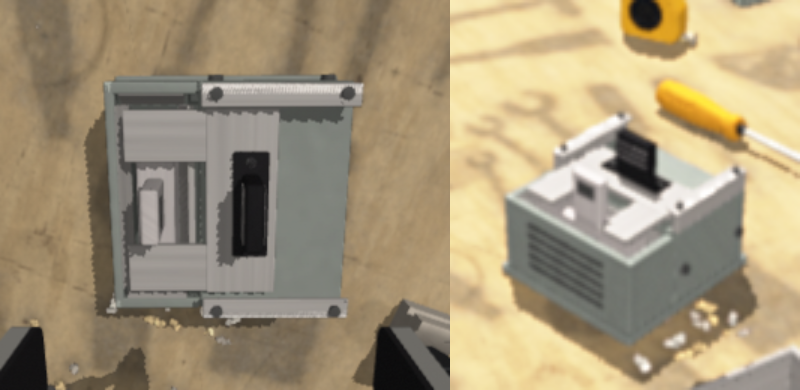

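The gate reached its end stop at about 54 mm, with the force rising there. The prongs lie over the fresh cassette's shoulders and the arm is clear, so I'll hand it in.

```bash
python3 -c "
from station import ticket;print(ticket.finish_job())"
```

```text
the job is handed in; nothing more can be done
None
```

The job is handed in at about 39 s with no verdict returned: the used cassette stands in the drip tray, the fresh one is seated to full depth, the gate is shut to its end stop, and no move went near the bush, screwdriver or vee block.

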